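# Draw the spare drying rod out from under the half-lid and hold it up

## Robot

A 6-joint arm with a two-finger parallel gripper is mounted at the origin on the work surface. World frame = base frame: x ahead of the robot, y to its left, z up, the work surface at z = 0. Lengths are in m, angles in rad, forces in N, time in s.
With the tool pointing down it reaches from about 0.3 to 0.875 m from the base axis. Payload 6.4 kg.
Tool frame: the origin (TCP) lies at the very end of the fingers, on their centre line; the grasp point (between the pads) lies 19 mm behind it (r.grip_depth is the distance from the TCP to the grasp point, in m); z points along the fingers, x is the direction in which the jaws open and shut, and the axes are right-handed (so a half turn about z gives the same grasp; the last joint's range is limited). The gripper opens to 88 mm and grips with 3 to 60 N. Pads are 18 mm wide; open, the fingers measure 123 mm over their backs; the gripper's body (75 mm by 187 mm) begins 45 mm behind the grasp point.
Start: joints at [1.144, 0.181, 1.607, -0, 1.354, -0.206], TCP at [0.126, 0.561, 0.239] pointing down, gripper open.
Joint ranges: [-2.99, 2.99], [-0.89, 2.07], [0.3, 2.58], [-1.14, 4.28], [0, 2.63], [-3.12, 3.12]. Speed limits (rad/s): [2.57, 2.57, 3.01, 3.14, 3.14, 3.14].

## Interface

Orientations are given as [roll, pitch, yaw] about the fixed x, y, z axes, in that order (R = Rz(yaw) Ry(pitch) Rx(roll)).
In Python, from cell import r gives the robot as it stands. The module is installed in compiled form; this text tells all that it offers.
- The arm moves only by the tool jog_arm, never from a script. Its arguments are lists of equal length, an entry for each row: "delta_pos": the shift along the tool's x, y, z scaled (see below), a list of three; "twist": the turn, a rotation vector about the tool's x, y, z scaled (see below), a list of three. In form: {"delta_pos": [[tx, ty, tz], ...], "twist": [[rx, ry, rz], ...]}. A call has 1 to 12 rows; each row is the pose to reach, as a shift and turn from the pose measured when the call began, along the tool's axes at that moment, turning the shorter way round; what a row does not reach only later rows make up. The controller multiplies each number of a shift by 500 mm and each number of a turn by 360 degrees. A row lasts 1/12 s, in which the tool goes at most 41.7 mm and 7.16 degrees, less where a joint would pass 70% of its speed; a pose out of reach is approached as far as the arm can. A call with a number of a shift or a turn outside -1 to 1 is refused whole. A call with a gripper value outside its range is refused whole. "fingers" is the closure, from -1 (fully open) to 1 (shut), set as the call begins (left out, the last holds). The fingers move at their own pace and stop on an object; "newtons" is the grip in N (left out, the last holds). Time passes only in rows, so rows that repeat a pose let the fingers close. It gives the time, the measured TCP pose, the force and the opening at its end, in the units of the state.
- r.state(): the state, without advancing time (a new reading comes with each control period).
- r.grab_frame(name): name is "side" or "top"; returns (picture, depth): 480x640x3 uint8, red, green, blue; 480x640 float32, m along the optical axis (not along the pixel's ray), 0 where there is no reading.
- r.camera_info(name): a dict with "intrinsics" (3x3 intrinsics, pixels), "D" ([k1, k2, p1, p2, k3] as OpenCV has them; the pictures are not rectified), "R" (3x3) and "t" (3): a world point X has camera coordinates R X + t. Camera axes: x right, y down, z forward; pixel columns grow to the right and rows downward; lengths in m; the calibration is good to about 2 mm. A picture is of the moment at which its call begins. camera_info takes no time and is no camera call.
- r.job_done(): hands the job in, once; it reports no verdict.
The state is a dict: "time": time; "joints": joint angles; "qvel": joint speeds; "effort": joint torques, N m; "tool_pos": TCP position; "ee_rot": TCP orientation; "wrist_force": force on the tool from outside, world axes, zero at the start; "wrist_torque": the same for the moment, N m; "width": finger opening in m.
Only numpy, scipy, OpenCV 4.12 (cv2) and the standard library are available. Lean on these libraries where they do the work, as an engineer would, in place of code of your own. Each camera call takes 0.05 s, during which the arm holds its last target.

## Task

The spare drying rod lies in the teal storage box, half of it under the part of the lid that is fixed shut. Swing the other half-lid up by its bar handle until it leans back past upright and leave it open; then grip the rod, tilt its free end up through the opening and draw it out slantwise from under the fixed half. Finish while still holding the rod still and level in the gripper, clear of the lid and wholly at least 5 cm above the box's rim, ready to be taken; do not let go of it, and do not disturb the tub on the box or the other things on the table.

Things in the scene. Friction and masses are not known exactly. Their poses are not given: they have to be found in the camera images.
- hinge (a point): middle of the hinge line across the box, 117.5 mm above the table, axes as box. On its -y side the clear half-lid is fixed shut (underside at the rim, 115 mm; its edge 3 mm from the hinge line). On its +y side the other half-lid swings up about the x axis through this point.
- lid (a joint): angle of the swinging half-lid: 0 shut, 1.57 standing upright, stop at 2.1 rad (leaning back over the fixed half). A stiff hinge: it stays at any angle, and takes about 1 to 3 N at the handle.
- lid_handle (a point): middle of the swinging half-lid's handle: a white round bar 10 mm thick, 110 mm long, parallel to the hinge, 240 mm from the hinge line in the lid's plane, on two arms, with a 35 mm open gap between bar and lid edge. Shut, it sticks out past the box's end at 117.5 mm above the table (up to 36 mm higher when ajar).
- rod_mid (a point): centre of the drying rod: beech bar along its y axis, 330 mm long with a grey socket on each end. Bar 20 mm wide, 24 high; sockets (last 27 mm) 25 wide, 27 high; 0.1 to 0.18 kg. At the start it lies on the ribs, centre 40 mm above the table, y within 15 mm and x within 20 mm of the hinge's middle, about half under the fixed half-lid; longer than the open half, even cornerwise.
- rod_outer (a point): middle of the rod's end face at its +y end, which lies under the swinging half-lid at the start
- rod_inner (a point): middle of the rod's end face at its -y end, which lies under the fixed half-lid at the start
- tub: white tub with orange lid, 90 mm wide, 108 mm high, standing loose on the fixed half-lid; origin at the centre of its underside
- spray: blue spray bottle with white head, 84 mm wide, 213 mm high, loose on the table; origin at the centre of its underside
- bleach: white bottle with blue cap, 84 mm wide, 220 mm high, loose; origin at the centre of its underside
- softener: clear bottle with red label, 76 mm wide, 190 mm high, loose; origin at the centre of its underside
- iron: steam iron lying flat, 250 x 116 mm, 142 mm high, loose; origin under its middle
- scoop: blue measuring cup, 70 mm wide, 55 mm high, loose; origin at the centre of its underside
- box: shallow teal storage box, does not move; origin on the table below hinge: y along its length to the end that opens, x across, z up. Outside x -130 to +130, y -220 to +200 mm; walls 5 mm, rim 115 mm above the table. Floor 8 mm thick, with two 12 mm wide cross ribs at y = -90 and +125 reaching 28 mm above the table. Clear 5 mm half-lids lie on the rim.
- rod: the drying rod; origin 13.5 mm below rod_mid, same axes
Not all that is in view belongs to the job. Leave any green look-alike of the tub alone.

How it is judged:
By the outcome, as a careful person would: the job done as asked, in the order asked, and still so for the second after the job is handed in, while the arm keeps its last pose, push and grip.
It also fails if it takes over 64 s, if anything falls off the work surface, if the arm or the gripper's body presses on something with over 40 N, if the wrist force passes 120 N, or if a joint passes its speed limit or range.

## Working session

There is one attempt and no reset: what is moved stays moved. The work goes in short steps, Python scripts to look and compute and a tool call to move; the robot and the scene stay as the last step left them, time stands still between calls to the robot, and variables do not carry over. Pictures are saved under pics/ and viewed, and the job is handed in when it is done.

Besides the shell and the picture viewer there is one more tool, called as a command line: name --argument value ..., lists and objects as JSON in quotes. jog_arm: Moves the arm, as the interface text tells. Its arguments: {"type":"object","properties":{"delta_pos":{"type":"array","items":{"type":"array","items":{"type":"number","minimum":-1,"maximum":1}}},"twist":{"type":"array","items":{"type":"array","items":{"type":"number","minimum":-1,"maximum":1}}},"fingers":{"type":"number"},"newtons":{"type":"number"}},"required":["delta_pos","twist"]}

```bash
mkdir -p pics; python3 - <<'E'
from cell import r
import cv2,numpy as np
print(r.state())
for n in("side","top"):
    p,d=r.grab_frame(n); cv2.imwrite(f"pics/{n}0.png",p[:,:,::-1]); np.save(f"{n}0.npy",d); np.save(f"{n}0c.npy",p)
    c=r.camera_info(n); print(n,{k:np.array(v).round(4).tolist() for k,v in c.items()}, -np.array(c["R"]).T@np.array(c["t"]))
E
```

```text
{'time': 0.0, 'joints': array([ 1.14367496e+00,  1.81531741e-01,  1.60801522e+00, -2.91776894e-05,
        1.35379085e+00, -2.06286319e-01]), 'qvel': array([-9.76148346e-04,  3.59608393e-04,  2.23965932e-03,  1.94597956e-04,
        9.05291801e-05, -1.56677679e-03]), 'effort': array([ 2.64173468e-04, -4.33877528e+01, -3.41852582e+01,  7.03271152e-02,
        3.83523654e-02, -1.33205917e-04]), 'tool_pos': array([0.12570538, 0.56053587, 0.23781188]), 'ee_rot': array([-3.14126308e+00,  1.71398996e-03,  1.34996787e+00]), 'wrist_force': array([ 1.21328538, -0.45247668, -0.69144907]), 'wrist_torque': array([ 0.00489227, -0.06915825,  0.04345826]), 'width': 0.08795033716557785}
side {'intrinsics': [[539.5195, 0.0, 320.5255], [0.0, 539.5195, 232.5768], [0.0, 0.0, 1.0]], 'D': [-0.0657, 0.0, 0.0, 0.0, 0.0], 'R': [[0.9407, 0.3391, -0.0014], [0.2025, -0.5651, -0.7998], [-0.272, 0.7521, -0.6002]], 't': [-0.4908, -0.01, 1.7648]} [ 0.94383692 -1.16657173  1.05067601]
top {'intrinsics': [[437.7194, 0.0, 325.4644], [0.0, 437.7194, 233.536], [0.0, 0.0, 1.0]], 'D': [0.0122, 0.0, 0.0, 0.0, 0.0], 'R': [[-0.0182, -0.9998, -0.0068], [-0.9974, 0.0186, -0.069], [0.0691, 0.0056, -0.9976]], 't': [0.0459, 0.5101, 1.3352]} [0.41731886 0.02901515 1.36753602]
```

View pics/side0.png

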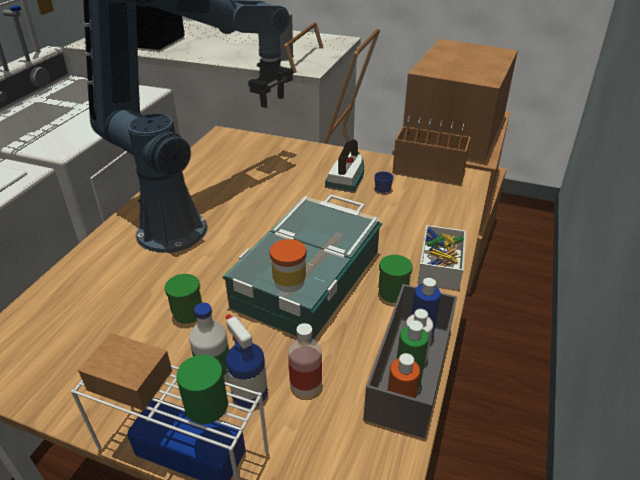

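View pics/top0.png

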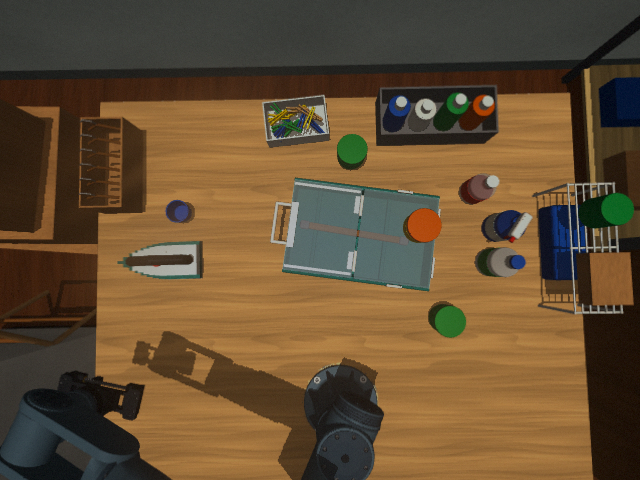

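The top view shows the box around (360,235), the white bar handle at its left end (~(275,223)), the rod from about (303,225) to (410,238), the orange tub at (424,225), and the iron and scoop to the left. The three green cans are look-alikes of the tub, which is the one with the orange lid on the box. I'll enlarge the crop next.

```bash
cat > h.py <<'E'
from cell import r
import cv2,numpy as np
def ray(n,uv):
    c=r.camera_info(n);K=np.array(c["intrinsics"]);D=np.array(c["D"]);R=np.array(c["R"]);t=np.array(c["t"])
    p=cv2.undistortPoints(np.array(uv,float).reshape(-1,1,2),K,D).reshape(-1,2)
    d=np.c_[p,np.ones(len(p))]@R
    return -R.T@t,d
def onz(n,uv,z):
    o,d=ray(n,uv); s=(z-o[2])/d[:,2]; return o+s[:,None]*d
def proj(n,X):
    c=r.camera_info(n);R=np.array(c["R"]);
    return cv2.projectPoints(np.array(X,float).reshape(-1,3),cv2.Rodrigues(R)[0],np.array(c["t"]),np.array(c["intrinsics"]),np.array(c["D"]))[0].reshape(-1,2)
def crop(img,x0,y0,x1,y1,s,name):
    cv2.imwrite("pics/"+name,cv2.resize(img[y0:y1,x0:x1,::-1],None,fx=s,fy=s,interpolation=cv2.INTER_CUBIC))
E
python3 - <<'E'
from h import *
p=np.load("top0c.npy");crop(p,260,165,460,305,4,"tc.png")
p=np.load("side0c.npy");crop(p,210,180,400,340,4,"sc.png")
E
```

```text
(no output)
```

View pics/tc.png

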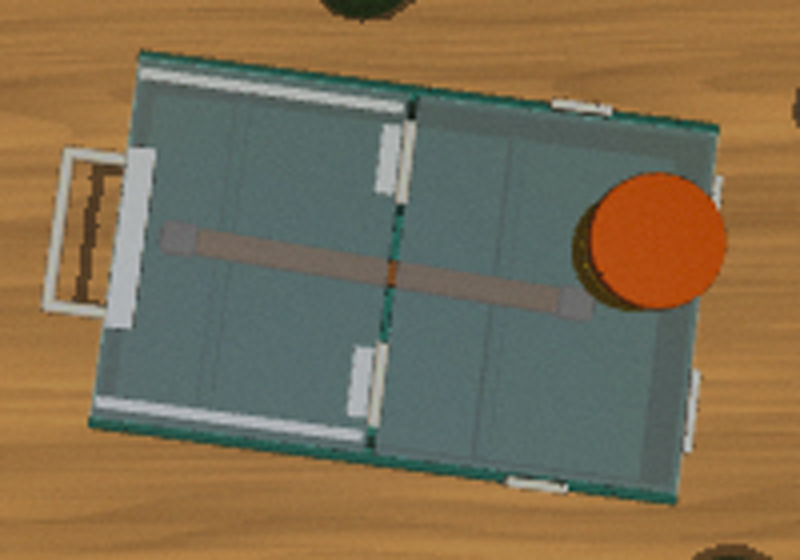

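View pics/sc.png

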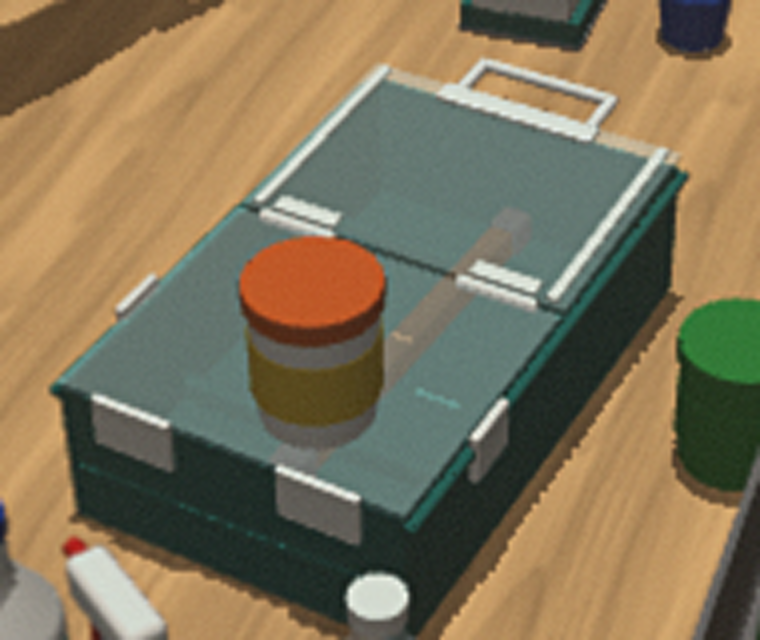

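The crops show the lid closed. In the top crop the handle bar runs from (69,150) to (46,311), and the rod end sockets are at (163,237) and (592,303). The rim corners are at (140,52), (718,128), (677,503) and (90,427). The only orange-lidded tub stands on the fixed half.

```bash
cat >> h.py <<'E'
def full(c,x0,y0,s): return (np.array(c,float)+.5)/s-.5+[x0,y0]
E
python3 - <<'E'
from h import *
np.set_printoptions(precision=4,suppress=True)
C=onz("top",full([(140,52),(718,128),(677,503),(90,427)],260,165,4),.115)
print(C)
print([np.linalg.norm(C[i]-C[(i+1)%4]) for i in range(4)])
yd=(C[0]-C[1])+(C[3]-C[2]); yd=yd[:2]/np.linalg.norm(yd[:2]); 
xd=np.array([yd[1],-yd[0]])
xd2=(C[0]-C[3]+C[1]-C[2])[:2];xd2/=np.linalg.norm(xd2); print(yd,xd,xd2)
cen=C.mean(0)[:2]; hinge=cen+yd*0.010; yaw=np.arctan2(-yd[0],yd[1]); print("hinge",hinge,"yaw",yaw)
B=lambda P:np.c_[(P[:,:2]-hinge)@xd,(P[:,:2]-hinge)@yd]
H=onz("top",full([(69,150),(46,311)],260,165,4),.1175); print("handle",H,B(H),B(H).mean(0))
Rd=onz("top",full([(163,237),(592,303)],260,165,4),.0535);print("rod",Rd,B(Rd))
hl=onz("top",full([(411,100),(372,443)],260,165,4),.1175);print("hinge line",hl,B(hl))
# side check
S=onz("side",full([(385,68),(685,175),(52,388),(412,525)],210,180,4),.115);print("side",B(S))
S=onz("side",full([(485,63),(612,100)],210,180,4),.1175);print("side handle",B(S))
t=np.load("top0.npy");print(t[400//1-180:401-180, 270:310:4])
T=onz("top",full([(658,241)],260,165,4),.1175+.108);print("tub",B(T),T)
for nm,uv,z in [("iron",(165,260),.1),("scoop",(180,211),.055)]: 
  P=onz("top",[uv],z);print(nm,P,B(P))
E
```

```text
[[ 0.668   0.1223  0.115 ]
 [ 0.6044 -0.2929  0.115 ]
 [ 0.3371 -0.2543  0.115 ]
 [ 0.3982  0.1616  0.115 ]]
[np.float64(0.4200748855427208), np.float64(0.27014050889416247), np.float64(0.42032521338371964), np.float64(0.2725874849529254)]
[0.1483 0.9889] [ 0.9889 -0.1483] [ 0.9896 -0.1436]
hinge [ 0.5034 -0.0559] yaw -0.1488722895746424
handle [[0.5971 0.1742 0.1175]
 [0.4815 0.1919 0.1175]] [[ 0.0586  0.2415]
 [-0.0584  0.2418]] [0.0001 0.2416]
rod [[ 0.539   0.1115  0.0535]
 [ 0.4832 -0.2098  0.0535]] [[ 0.0103  0.1708]
 [ 0.0028 -0.1552]]
hinge line [[ 0.6287 -0.0726  0.1175]
 [ 0.3833 -0.039   0.1175]] [[ 0.1264  0.0021]
 [-0.1213 -0.0011]]
side [[-0.1241  0.2088]
 [ 0.1428  0.1879]
 [-0.1272 -0.2263]
 [ 0.1403 -0.2238]]
side handle [[-0.0559  0.2493]
 [ 0.055   0.2492]]
[[1.377  1.2421 1.3761 1.376  1.3733 1.2408 1.242  1.2465 1.2457 1.246 ]]
tub [[ 0.0355 -0.1634]] [[ 0.5143 -0.2228  0.2255]]
iron [[0.4371 0.5016 0.1   ]] [[-0.1483  0.5416]]
scoop [[0.5846 0.4742 0.055 ]] [[0.0017 0.5364]]
```

```bash
cat >> h.py <<'E'
hinge=np.array([.5034,-.0559]); YD=np.array([.1483,.9889]); XD=np.array([.9889,-.1483])
def box(P):
    P=np.atleast_2d(P); return np.c_[(P[:,:2]-hinge)@XD,(P[:,:2]-hinge)@YD,P[:,2]]
def world(b):
    b=np.atleast_2d(b); return np.c_[hinge+b[:,:1]*XD+b[:,1:2]*YD,b[:,2]]
def pts(n,uv,d):
    c=r.camera_info(n);R=np.array(c["R"]);o,dr=ray(n,uv)
    return o+dr*np.array(d)[:,None]
E
python3 - <<'E'
from h import *
np.set_printoptions(precision=4,suppress=True)
for n,(x0,y0,x1,y1) in {"top":(268,198,298,248),"side":(322,190,368,218)}.items():
    p=np.load(n+"0c.npy").astype(int);d=np.load(n+"0.npy")
    m=(p.min(2)>150); v,u=np.nonzero(m); k=(u>x0)&(u<x1)&(v>y0)&(v<y1)&(d[v,u]>0); u,v=u[k],v[k]
    P=box(pts(n,np.c_[u,v],d[v,u]));
    o=np.argsort(P[:,1]);P=P[o]
    for lo in np.arange(.17,.26,.01):
        q=P[(P[:,1]>=lo)&(P[:,1]<lo+.01)]
        if len(q):print(n,round(lo,2),len(q),np.median(q,0),q[:,0].min(),q[:,0].max())
# triangulate bar ends
for a,b in [((69,150),(612,100)),((46,311),(485,63))]:
    o1,d1=ray("top",full([a],260,165,4));o2,d2=ray("side",full([b],210,180,4))
    s=np.linalg.lstsq(np.c_[d1[0],-d2[0]],o2-o1,rcond=None)[0]
    print(box(o1+s[0]*d1[0]),box(o2+s[1]*d2[0]))
E
```

```text
top 0.17 18 [-0.0025  0.1796  0.1308] -0.061396116558570704 0.04457216014730056
top 0.18 159 [0.001  0.1852 0.1323] -0.06237532287779678 0.06489523236725674
top 0.19 119 [-0.0027  0.1936  0.1322] -0.0636812633006533 0.06360468946744176
top 0.2 12 [-0.0533  0.2042  0.1312] -0.05653383144601369 0.057056809811087184
top 0.21 9 [0.0545 0.2159 0.1284] -0.054742274742364525 0.057647467589926005
top 0.22 11 [-0.0528  0.2239  0.1308] -0.056404383695287504 0.057050381741518635
top 0.23 39 [-0.0004  0.2388  0.1329] -0.056778193432767673 0.05681282107049821
top 0.24 33 [-0.0063  0.2414  0.1321] -0.05512650022861665 0.05377091030317208
side 0.17 42 [0.014  0.1773 0.1303] -0.04663451528476691 0.06992911124278531
side 0.18 80 [0.0156 0.1849 0.1295] -0.051548424321335815 0.09925464868928431
side 0.19 44 [0.0182 0.1932 0.1289] -0.05328003211987231 0.09571100840995518
side 0.2 14 [-0.0437  0.2056  0.1281] -0.05206751041293744 0.08798208753826918
side 0.21 9 [0.0597 0.2176 0.1281] -0.05265296787996192 0.06598092596138033
side 0.22 16 [0.0093 0.2274 0.1306] -0.052136896040822896 0.06184780158359383
side 0.23 53 [-0.0012  0.2341  0.1297] -0.05154813721186149 0.06432345707253144
side 0.24 8 [0.009  0.2415 0.1267] -0.03395617105856227 0.052723582350701986
[[0.0579 0.2406 0.1233]] [[0.0585 0.241  0.1234]]
[[-0.0585  0.2414  0.1204]] [[-0.0534  0.2444  0.121 ]]
```

The handle bar sits at box (0, 0.240), centre about z 0.122, so the lid is at most a few mm ajar. Next I'll plan the approach.

```bash
cat >> h.py <<'E'
from scipy.spatial.transform import Rotation as Ro
import json
np.set_printoptions(precision=4,suppress=True)
def toolR(psi,lean=0.):
    """psi: world yaw of tool x; lean: rad, tool-down rotated about box x-axis; + = rod outer(+y) end goes up"""
    base=Ro.from_euler('xyz',[np.pi,0,psi])
    return Ro.from_rotvec(lean*np.r_[XD,0])*base
def rows(targets,nd=3):
    s=r.state();p=s["tool_pos"];R=Ro.from_euler('xyz',s["ee_rot"])
    D=[];T=[]
    for pos,Rt in targets:
        D.append((R.inv().apply(pos-p)/.5).round(nd).tolist()); T.append(np.degrees((R.inv()*Rt).as_rotvec()/360).round(nd).tolist())
    print(json.dumps({"delta_pos":D,"twist":T})); return D,T
def st():
    s=r.state();print("t",round(s["time"],2),"box",box(s["tool_pos"])[0],"rpy",s["ee_rot"],"F",s["wrist_force"].round(1),"w",round(s["width"],4),"j",s["joints"].round(2))
PY=1.4219
E
python3 - <<'E'
from h import *
st(); rows([(world([0,.2395,.2])[0],toolR(PY)),(world([0,.2395,.101])[0],toolR(PY))])
E
```

```text
t 0.1 box [-0.4649  0.5536  0.2379] rpy [-3.1413  0.0016  1.35  ] F [ 0.9 -0.9 -0.1] w 0.0883 j [ 1.14  0.18  1.61 -0.    1.35 -0.21]
{"delta_pos": [[-0.56, 0.973, 0.076], [-0.559, 0.973, 0.274]], "twist": [[-0.0, 0.0, -0.011], [-0.0, 0.0, -0.011]]}
```

jog_arm --delta_pos '[[-0.56,0.973,0.076],[-0.56,0.973,0.076],[-0.56,0.973,0.076],[-0.56,0.973,0.076],[-0.56,0.973,0.076],[-0.56,0.973,0.076],[-0.56,0.973,0.076],[-0.56,0.973,0.076],[-0.56,0.973,0.076],[-0.56,0.973,0.076],[-0.56,0.973,0.076],[-0.56,0.973,0.076]]' --twist '[[0,0,-0.011],[0,0,-0.011],[0,0,-0.011],[0,0,-0.011],[0,0,-0.011],[0,0,-0.011],[0,0,-0.011],[0,0,-0.011],[0,0,-0.011],[0,0,-0.011],[0,0,-0.011],[0,0,-0.011]]' --fingers 0.4 --newtons 15

```text
time: 1.1
tool_pos: [0.4939, 0.2215, 0.2041]
ee_rot: [-3.141, 0.002, 1.419]
wrist_force: [1.1, 0.7, -0.3]
width: 0.026
```

```bash
python3 - <<'E'
from h import *
st(); rows([(world([0,.2395,.2])[0],toolR(PY)),(world([0,.2395,.101])[0],toolR(PY))])
E
```

```text
t 1.1 box [-0.0505  0.2729  0.2041] rpy [-3.1408  0.0015  1.4189] F [ 1.1  0.7 -0.3] w 0.026 j [ 0.2   0.14  1.73 -0.    1.28 -1.22]
{"delta_pos": [[-0.066, 0.101, 0.008], [-0.066, 0.101, 0.206]], "twist": [[-0.0, 0.0, -0.0], [-0.0, 0.0, -0.0]]}
```

jog_arm --delta_pos '[[-0.066,0.101,0.008],[-0.066,0.101,0.008],[-0.066,0.101,0.008],[-0.066,0.101,0.008]]' --twist '[[0,0,0],[0,0,0],[0,0,0],[0,0,0]]'

```text
time: 1.43
tool_pos: [0.5389, 0.1802, 0.1993]
ee_rot: [-3.139, 0.002, 1.416]
wrist_force: [-1.2, -0.5, 0.2]
width: 0.0266
```

```bash
python3 - <<'E'
from h import *
st(); rows([(world([0,.2395,.15])[0],toolR(PY)),(world([0,.2395,.101])[0],toolR(PY))])
for n in("top","side"):
    p,d=r.grab_frame(n)
    if n=="top": crop(p,240,150,440,290,4,"t1.png")
    else: crop(p,280,120,440,240,4,"s1.png")
E
```

```text
t 1.43 box [0.0001 0.2388 0.1993] rpy [-3.139   0.0017  1.4164] F [-1.2 -0.5  0.2] w 0.0266 j [ 0.11  0.21  1.66 -0.    1.28 -1.3 ]
{"delta_pos": [[0.002, 0.0, 0.099], [0.002, 0.0, 0.197]], "twist": [[-0.0, 0.0, -0.001], [-0.0, 0.0, -0.001]]}
```

View pics/s1.png

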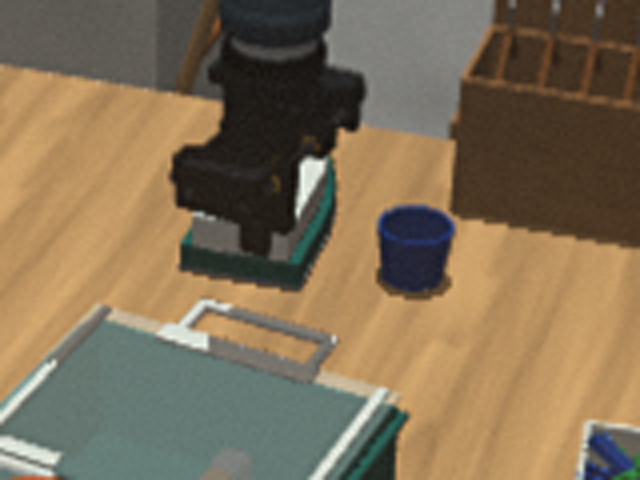

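View pics/t1.png

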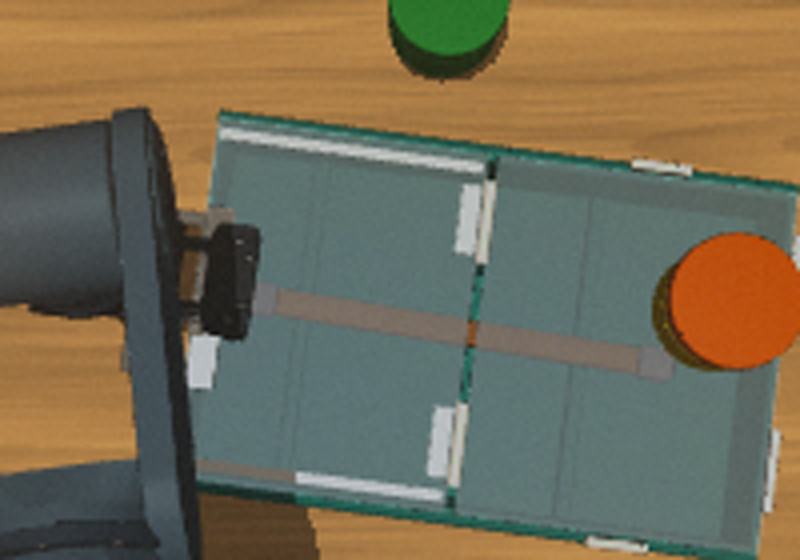

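The side crop shows the gripper over the handle. The top crop shows the forearm on the +y side, away from the lid. Next I descend and grip.

jog_arm --delta_pos '[[0.002,0,0.05],[0.002,0,0.1],[0.002,0,0.14],[0.002,0,0.17],[0.002,0,0.195],[0.002,0,0.195]]' --twist '[[0,0,0],[0,0,0],[0,0,0],[0,0,0],[0,0,0],[0,0,0]]'

```text
time: 2.03
tool_pos: [0.5351, 0.1836, 0.0997]
ee_rot: [-3.135, 0.003, 1.421]
wrist_force: [-0.6, 0.4, -0.0]
width: 0.0265
```

jog_arm --delta_pos '[[0,0,0],[0,0,0],[0,0,0],[0,0,0]]' --twist '[[0,0,0],[0,0,0],[0,0,0],[0,0,0]]' --fingers 1 --newtons 15

```text
time: 2.37
tool_pos: [0.5346, 0.181, 0.1001]
ee_rot: [-3.134, 0.008, 1.422]
wrist_force: [-4.1, -13.8, -0.3]
width: 0.0067
```

```bash
python3 - <<'E'
from h import *
st()
p,d=r.grab_frame("side"); crop(p,280,120,440,240,4,"s2.png")
s=r.state();b0=box(s["tool_pos"])[0]
# arc: bar centre at start assumed radius .24 ; a0 from z
zb=.1225; a0=np.arcsin((zb-.1175)/.24); off=b0[2]-zb
print("off",off)
R=Ro.from_euler('xyz',s["ee_rot"])
T=[]
for a in np.linspace(a0,a0+.7,13)[1:]:
    T.append((world([b0[0],b0[1]-.24*np.cos(a0)+.24*np.cos(a),.1175+.24*np.sin(a)+off])[0],R))
rows(T)
E
```

```text
t 2.37 box [-0.0043  0.2389  0.1001] rpy [-3.1341  0.008   1.422 ] F [ -4.1 -13.8  -0.3] w 0.0067 j [ 0.12  0.33  1.73 -0.01  1.09 -1.3 ]
off -0.02236127555353129
{"delta_pos": [[-0.002, -0.0, -0.028], [-0.005, -0.0, -0.056], [-0.01, -0.001, -0.083], [-0.016, -0.001, -0.111], [-0.024, -0.001, -0.137], [-0.034, -0.001, -0.164], [-0.045, -0.001, -0.189], [-0.057, -0.002, -0.214], [-0.071, -0.002, -0.239], [-0.087, -0.002, -0.262], [-0.104, -0.002, -0.284], [-0.122, -0.002, -0.306]], "twist": [[0.0, 0.0, 0.0], [0.0, 0.0, 0.0], [0.0, 0.0, 0.0], [0.0, 0.0, 0.0], [0.0, 0.0, 0.0], [0.0, 0.0, 0.0], [0.0, 0.0, 0.0], [0.0, 0.0, 0.0], [0.0, 0.0, 0.0], [0.0, 0.0, 0.0], [0.0, 0.0, 0.0], [0.0, 0.0, 0.0]]}
```

View pics/s2.png

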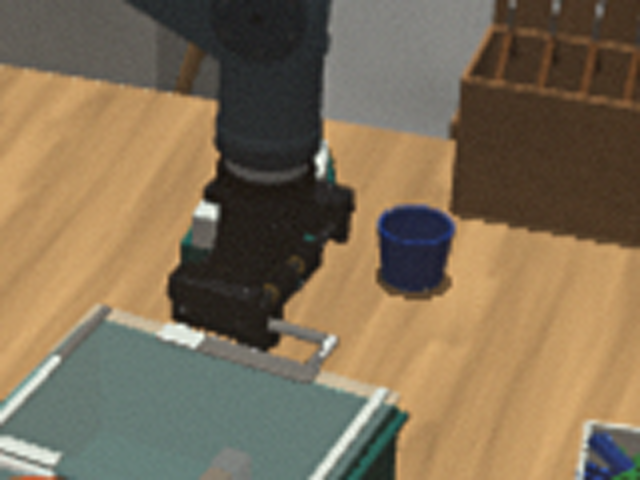

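jog_arm --delta_pos '[[0,0,0],[0,0,0],[0,0,0]]' --twist '[[0,0,0],[0,0,0],[0,0,0]]'

```text
time: 2.67
tool_pos: [0.5346, 0.1808, 0.1008]
ee_rot: [-3.134, 0.008, 1.422]
wrist_force: [-2.8, -3.4, -0.5]
width: 0.0065
```

Width is stable at 6.5 mm with a closing reaction, so something is held. I'll lift slowly along the arc and check.

jog_arm --delta_pos '[[-0.002,0,-0.028],[-0.005,0,-0.056],[-0.01,0,-0.083],[-0.016,0,-0.111],[-0.024,0,-0.137],[-0.034,0,-0.164]]' --twist '[[0,0,0],[0,0,0],[0,0,0],[0,0,0],[0,0,0],[0,0,0]]'

```text
time: 3.17
tool_pos: [0.5317, 0.1626, 0.1824]
ee_rot: [-3.132, 0.012, 1.422]
wrist_force: [-1.3, -11.7, -7.7]
width: 0.0064
```

```bash
python3 - <<'E'
from h import *
st()
p,d=r.grab_frame("side"); crop(p,240,80,440,230,4,"s3.png")
E
```

```text
t 3.17 box [-0.0044  0.2203  0.1824] rpy [-3.132   0.0122  1.4218] F [ -1.3 -11.7  -7.7] w 0.0064 j [ 0.09  0.21  1.7  -0.01  1.25 -1.33]
```

View pics/s3.png

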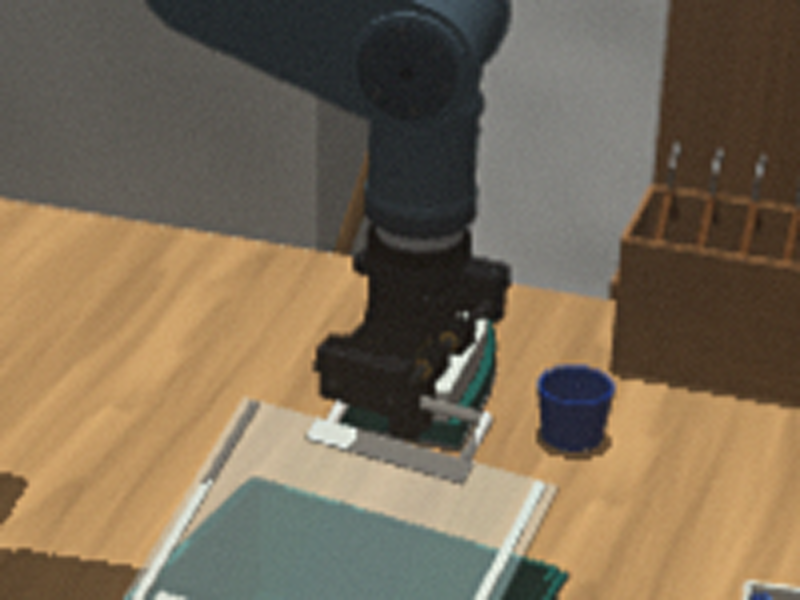

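The lid is rising with the bar in the grip (bar at about (450,410) in the crop). I'll continue the arc with a slight inward bias.

```bash
cat >> h.py <<'E'
def arc(a0,a1,n,dy,off=-.0224,bx=-.004):
    R=toolR(PY); return [(world([bx,.24*np.cos(a)+dy,.1175+.24*np.sin(a)+off])[0],R) for a in np.linspace(a0,a1,n+1)[1:]]
E
python3 - <<'E'
from h import *
st(); rows(arc(.37,1.21,12,-.006))
E
```

```text
t 3.22 box [-0.0042  0.2192  0.1846] rpy [-3.1324  0.0135  1.4217] F [-9.1 -9.9 -4.1] w 0.0063 j [ 0.09  0.2   1.7  -0.01  1.26 -1.33]
{"delta_pos": [[-0.017, 0.0, -0.025], [-0.032, -0.0, -0.055], [-0.05, -0.0, -0.083], [-0.07, -0.001, -0.11], [-0.091, -0.001, -0.136], [-0.115, -0.001, -0.16], [-0.14, -0.001, -0.183], [-0.166, -0.001, -0.203], [-0.194, -0.002, -0.222], [-0.223, -0.002, -0.239], [-0.253, -0.002, -0.254], [-0.285, -0.002, -0.266]], "twist": [[-0.001, 0.002, -0.0], [-0.001, 0.002, -0.0], [-0.001, 0.002, -0.0], [-0.001, 0.002, -0.0], [-0.001, 0.002, -0.0], [-0.001, 0.002, -0.0], [-0.001, 0.002, -0.0], [-0.001, 0.002, -0.0], [-0.001, 0.002, -0.0], [-0.001, 0.002, -0.0], [-0.001, 0.002, -0.0], [-0.001, 0.002, -0.0]]}
```

jog_arm --delta_pos '[[-0.015,0,-0.025],[-0.032,0,-0.055],[-0.05,0,-0.083],[-0.07,0,-0.11],[-0.091,0,-0.136],[-0.115,0,-0.16],[-0.14,0,-0.183],[-0.166,0,-0.203],[-0.194,0,-0.222],[-0.223,0,-0.239],[-0.253,0,-0.254],[-0.285,0,-0.266]]' --twist '[[0,0,0],[0,0,0],[0,0,0],[0,0,0],[0,0,0],[0,0,0],[0,0,0],[0,0,0],[0,0,0],[0,0,0],[0,0,0],[0,0,0]]'

```text
time: 4.22
tool_pos: [0.5109, 0.0206, 0.319]
ee_rot: [-3.13, 0.014, 1.421]
wrist_force: [-2.6, -0.7, -10.5]
width: 0.0066
```

```bash
python3 - <<'E'
from h import *
st(); rows(arc(1.18,2.02,12,-.006))
p,d=r.grab_frame("side"); crop(p,240,40,440,230,3,"s4.png")
E
```

```text
t 4.22 box [-0.0039  0.0768  0.319 ] rpy [-3.1295  0.014   1.4212] F [ -2.6  -0.7 -10.5] w 0.0066 j [-0.18 -0.01  1.65 -0.01  1.51 -1.6 ]
{"delta_pos": [[-0.014, -0.0, -0.008], [-0.047, -0.0, -0.017], [-0.08, -0.0, -0.023], [-0.113, -0.0, -0.028], [-0.146, -0.0, -0.03], [-0.18, -0.0, -0.03], [-0.214, -0.0, -0.027], [-0.247, -0.0, -0.022], [-0.28, -0.0, -0.015], [-0.312, 0.0, -0.005], [-0.343, 0.0, 0.007], [-0.374, 0.0, 0.021]], "twist": [[-0.002, 0.002, -0.0], [-0.002, 0.002, -0.0], [-0.002, 0.002, -0.0], [-0.002, 0.002, -0.0], [-0.002, 0.002, -0.0], [-0.002, 0.002, -0.0], [-0.002, 0.002, -0.0], [-0.002, 0.002, -0.0], [-0.002, 0.002, -0.0], [-0.002, 0.002, -0.0], [-0.002, 0.002, -0.0], [-0.002, 0.002, -0.0]]}
```

View pics/s4.png

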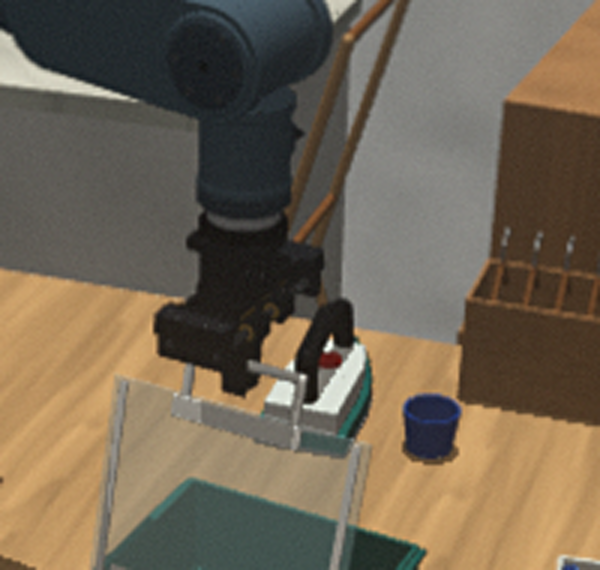

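The lid is at about 70° and still held. I'll continue past upright, slightly lower.

jog_arm --delta_pos '[[-0.016,0,-0.003],[-0.047,0,-0.01],[-0.08,0,-0.017],[-0.113,0,-0.022],[-0.146,0,-0.024],[-0.18,0,-0.024],[-0.214,0,-0.021],[-0.247,0,-0.016],[-0.28,0,-0.009],[-0.312,0,0.001],[-0.343,0,0.013],[-0.36,0,0.021]]' --twist '[[0,0,0],[0,0,0],[0,0,0],[0,0,0],[0,0,0],[0,0,0],[0,0,0],[0,0,0],[0,0,0],[0,0,0],[0,0,0],[0,0,0]]'

```text
time: 5.27
tool_pos: [0.4837, -0.1605, 0.3106]
ee_rot: [-3.13, 0.013, 1.419]
wrist_force: [5.3, 6.2, -11.1]
width: 0.0078
```

jog_arm --delta_pos '[[0,0,0],[0,0,0]]' --twist '[[0,0,0],[0,0,0]]'

```text
time: 5.43
tool_pos: [0.4837, -0.1613, 0.3102]
ee_rot: [-3.131, 0.012, 1.418]
wrist_force: [1.9, 1.8, -8.9]
width: 0.0079
```

```bash
python3 - <<'E'
from h import *
st()
p,d=r.grab_frame("side"); crop(p,200,60,420,260,3,"s5.png")
E
```

```text
t 5.43 box [-0.0038 -0.1071  0.3102] rpy [-3.1307  0.0124  1.4183] F [ 1.9  1.8 -8.9] w 0.0079 j [-0.55 -0.01  1.67 -0.02  1.49 -1.96]
```

View pics/s5.png

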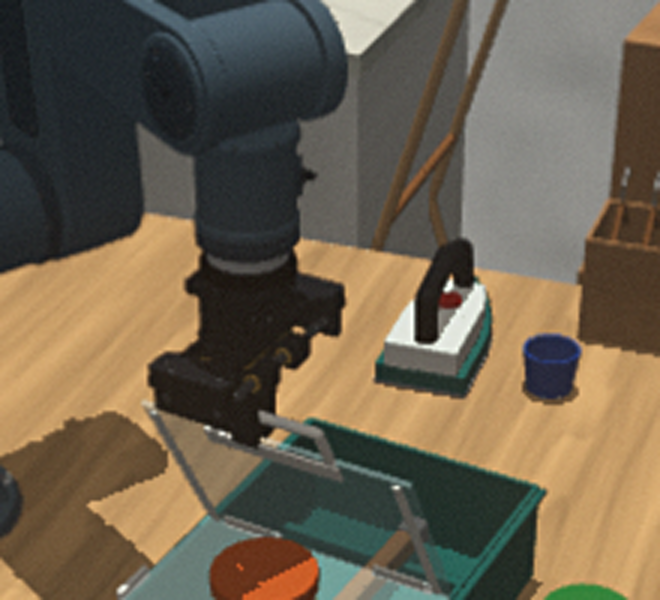

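The lid leans back at about 2.0 rad. Next I open slightly and retreat straight up.

jog_arm --delta_pos '[[0,0,0],[0,0,0],[0,0,-0.02],[0,0,-0.06],[0,0,-0.12],[0,0,-0.18],[0,0,-0.2]]' --twist '[[0,0,0],[0,0,0],[0,0,0],[0,0,0],[0,0,0],[0,0,0],[0,0,0]]' --fingers 0.45

```text
time: 6.07
tool_pos: [0.4863, -0.1604, 0.4172]
ee_rot: [-3.139, 0.017, 1.419]
wrist_force: [0.3, -0.0, 0.6]
width: 0.0246
```

```bash
python3 - <<'E'
from h import *
st()
p,d=r.grab_frame("side"); crop(p,200,60,420,260,3,"s6.png");np.save("s6.npy",p)
p,d=r.grab_frame("top"); crop(p,260,165,460,305,4,"t6.png");np.save("t6.npy",p)
E
```

```text
t 6.07 box [-0.0014 -0.1058  0.4172] rpy [-3.1392  0.0166  1.4192] F [ 0.3 -0.   0.6] w 0.0246 j [-0.54 -0.05  1.5  -0.02  1.69 -1.96]
```

View pics/s6.png

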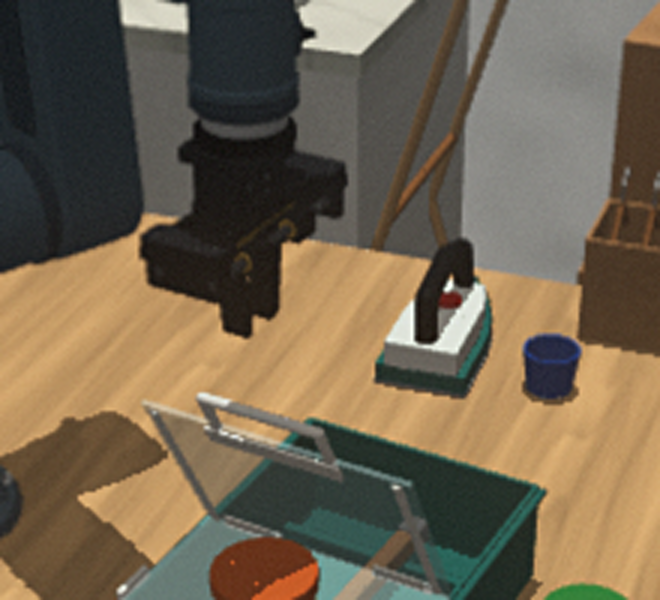

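View pics/t6.png

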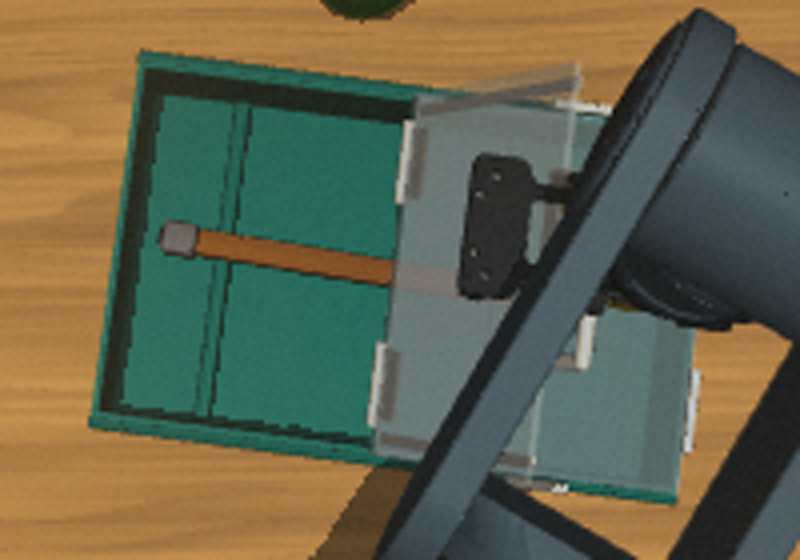

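The lid stays open, leaning back. The rod's free half is visible in the top crop from (163,237) to (395,272). I'll measure the rod by its brown mask.

```bash
python3 - <<'E'
from h import *
p=np.load("t6.npy");h=cv2.cvtColor(p,cv2.COLOR_RGB2HSV)
m=np.zeros(h.shape[:2],bool);m[218:238,306:358]=True
m&=(h[...,0]<20)&(h[...,1]>100)&(h[...,2]>60)
v,u=np.nonzero(m);print(len(u))
P=box(onz("top",np.c_[u,v],.052))
for lo in np.arange(-.01,.16,.02):
    q=P[(P[:,1]>=lo)&(P[:,1]<lo+.02)]
    if len(q):print(round(lo,2),len(q),q[:,0].min(),q[:,0].max(),q[:,0].mean())
c=np.polyfit(P[:,1],P[:,0],1);print("x=a*y+b",c,P[:,1].max())
E=box(onz("top",full([(162,237),(198,226),(194,258)],260,165,4),.0535));print(E)
# lid angle: handle bar top view/side
a=[(200,402),(332,462)]
U=full(a,200,60,3)
for z in(.33,.335,.34,.345):print(z,box(onz("side",U,z)))
E
```

```text
308
-0.01 27 -0.0022942511393450344 0.014245012278535666 0.005561434868195802
0.01 41 -0.003075827220815741 0.015289250112345634 0.00655656557407229
0.03 42 -0.0024276116083258195 0.01594301772632012 0.006593499974198952
0.05 41 -0.0017790793893202044 0.017251242696513017 0.008161202769545902
0.07 43 -0.001130239516778715 0.017905681805069757 0.00805006658990374
0.09 41 0.00016832728928304626 0.018951685264811342 0.009729155752348232
0.11 42 0.000818036232952893 0.01921516757761655 0.009628612346150124
0.13 31 0.0018594818792339563 0.01987019594154334 0.01059256581065885
x=a*y+b [0.0358 0.0056] 0.14501127049302168
[[ 0.0102  0.1715  0.0535]
 [ 0.022   0.1457  0.0535]
 [-0.0024  0.1455  0.0535]]
0.33 [[-0.0502 -0.111   0.33  ]
 [ 0.0875 -0.135   0.33  ]]
0.335 [[-0.0457 -0.1174  0.335 ]
 [ 0.091  -0.1412  0.335 ]]
0.34 [[-0.0412 -0.1238  0.34  ]
 [ 0.0946 -0.1474  0.34  ]]
0.345 [[-0.0367 -0.1302  0.345 ]
 [ 0.0981 -0.1537  0.345 ]]
```

```bash
cat >> h.py <<'E'
PSI=-.185
UX=np.r_[np.cos(PSI),np.sin(PSI),0]
def toolG(lean): return Ro.from_rotvec(lean*UX)*Ro.from_euler('xyz',[np.pi,0,PSI])
def tgt(gx,gy,gz,lean):
    R=toolG(lean); return (world([gx,gy,gz])[0]+.019*R.as_matrix()[:,2],R)
E
python3 - <<'E'
from h import *
st(); print(toolG(-.3).as_matrix()@[0,0,-1])
rows([tgt(.0081,.10,.40,-.3)])
E
```

```text
t 6.17 box [-0.0017 -0.1058  0.4141] rpy [-3.1371  0.0155  1.419 ] F [-0.4  0.6 -0.5] w 0.0242 j [-0.54 -0.05  1.51 -0.02  1.68 -1.96]
[0.0544 0.2905 0.9553]
{"delta_pos": [[0.401, 0.018, 0.058]], "twist": [[-0.036, -0.036, 0.253]]}
```

jog_arm --delta_pos '[[0.401,0.018,0.058],[0.401,0.018,0.058],[0.401,0.018,0.058],[0.401,0.018,0.058],[0.401,0.018,0.058],[0.401,0.018,0.058],[0.401,0.018,0.058],[0.401,0.018,0.058],[0.401,0.018,0.058],[0.401,0.018,0.058],[0.401,0.018,0.058],[0.401,0.018,0.058]]' --twist '[[-0.036,-0.036,0.253],[-0.036,-0.036,0.253],[-0.036,-0.036,0.253],[-0.036,-0.036,0.253],[-0.036,-0.036,0.253],[-0.036,-0.036,0.253],[-0.036,-0.036,0.253],[-0.036,-0.036,0.253],[-0.036,-0.036,0.253],[-0.036,-0.036,0.253],[-0.036,-0.036,0.253],[-0.036,-0.036,0.253]]' --fingers -0.15

```text
time: 7.17
tool_pos: [0.5243, 0.0363, 0.3803]
ee_rot: [2.873, 0.033, 0.027]
wrist_force: [-0.3, 0.4, -0.2]
width: 0.0506
```

```bash
python3 - <<'E'
from h import *
st()
rows([tgt(.0085,.08,.20,-.3)])
E
```

```text
t 7.17 box [0.007  0.0943 0.3803] rpy [2.8727 0.033  0.0269] F [-0.3  0.4 -0.2] w 0.0506 j [ 0.    0.04  1.51 -0.27  1.62 -0.04]
{"delta_pos": [[0.009, -0.067, 0.393]], "twist": [[-0.004, -0.004, 0.034]]}
```

jog_arm --delta_pos '[[0,-0.005,0.05],[0.003,-0.02,0.12],[0.005,-0.035,0.19],[0.007,-0.05,0.26],[0.009,-0.067,0.33],[0.009,-0.067,0.393],[0.009,-0.067,0.393],[0.009,-0.067,0.393]]' --twist '[[-0.004,-0.004,0.034],[-0.004,-0.004,0.034],[-0.004,-0.004,0.034],[-0.004,-0.004,0.034],[-0.004,-0.004,0.034],[-0.004,-0.004,0.034],[-0.004,-0.004,0.034],[-0.004,-0.004,0.034]]'

```text
time: 7.83
tool_pos: [0.5208, 0.0163, 0.1797]
ee_rot: [2.843, 0.003, -0.186]
wrist_force: [0.3, -0.3, 0.4]
width: 0.0508
```

```bash
python3 - <<'E'
from h import *
st()
rows([tgt(.0081,.07,z,-.3) for z in (.12,.042)])
p,d=r.grab_frame("side"); crop(p,200,60,420,260,3,"s7.png")
p,d=r.grab_frame("top"); crop(p,260,165,460,305,4,"t7.png")
E
```

```text
t 7.83 box [0.0065 0.074  0.1797] rpy [ 2.8433  0.0029 -0.1856] F [ 0.3 -0.3  0.4] w 0.0508 j [-0.02  0.2   1.74 -0.31  1.27  0.27]
{"delta_pos": [[0.004, -0.028, 0.155], [0.004, -0.073, 0.304]], "twist": [[-0.0, 0.0, 0.0], [-0.0, 0.0, 0.0]]}
```

View pics/s7.png

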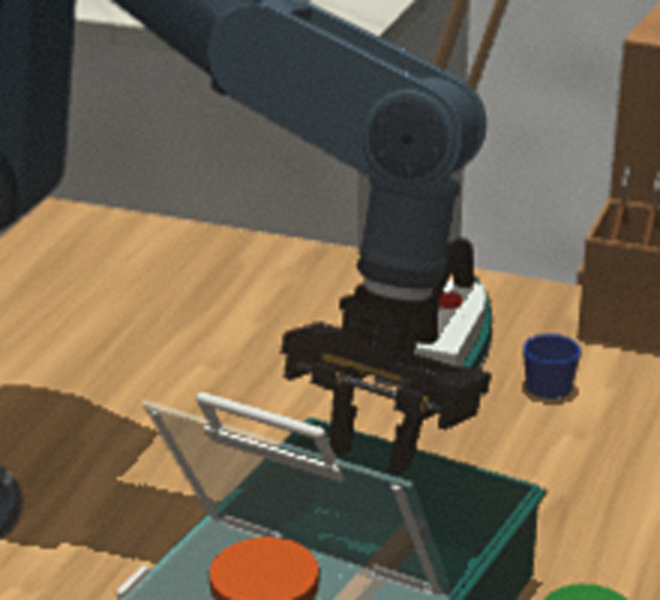

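View pics/t7.png

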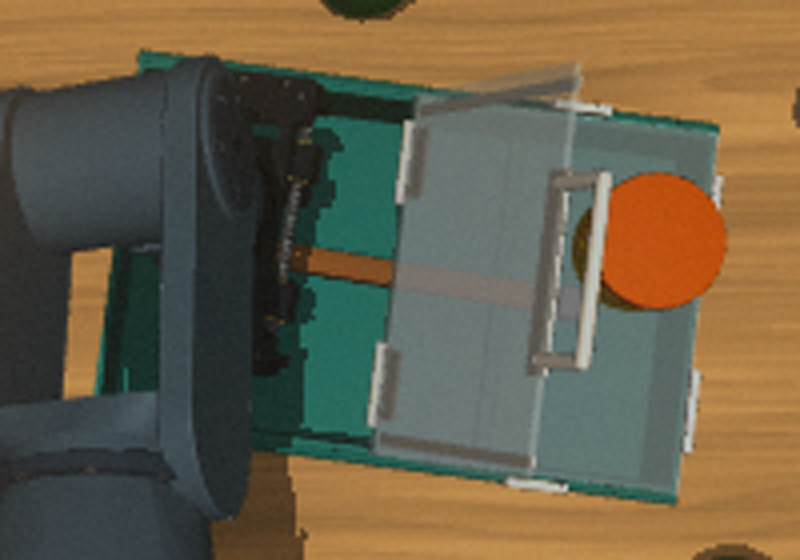

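The gripper straddles the rod, leaning to +y, well clear of the lid. Next I descend.

jog_arm --delta_pos '[[0.004,-0.01,0.05],[0.004,-0.02,0.1],[0.004,-0.028,0.155],[0.004,-0.043,0.205],[0.004,-0.058,0.255],[0.004,-0.068,0.285],[0.004,-0.073,0.304],[0.004,-0.073,0.304]]' --twist '[[0,0,0],[0,0,0],[0,0,0],[0,0,0],[0,0,0],[0,0,0],[0,0,0],[0,0,0]]'

```text
time: 8.6
tool_pos: [0.525, 0.0067, 0.0274]
ee_rot: [2.844, -0.005, -0.185]
wrist_force: [-0.2, -0.7, -0.1]
width: 0.0504
```

```bash
python3 - <<'E'
from h import *
st()
rows([tgt(.0081,.07,z,-.3) for z in (.042,)])
E
```

```text
t 8.6 box [0.012  0.0651 0.0274] rpy [ 2.8444 -0.0046 -0.1848] F [-0.2 -0.7 -0.1] w 0.0504 j [-0.04  0.44  1.8  -0.36  0.97  0.36]
{"delta_pos": [[-0.008, -0.0, 0.007]], "twist": [[-0.0, -0.001, -0.0]]}
```

Correct the small offset, then close at 60 N.

jog_arm --delta_pos '[[-0.008,0,0.006],[-0.008,0,0.006],[-0.008,0,0.006]]' --twist '[[0,0,0],[0,0,0],[0,0,0]]'

```text
time: 8.85
tool_pos: [0.5218, 0.0066, 0.0259]
ee_rot: [2.845, -0.007, -0.185]
wrist_force: [-1.1, -0.2, -0.2]
width: 0.051
```

jog_arm --delta_pos '[[0,0,0],[0,0,0],[0,0,0],[0,0,0],[0,0,0],[0,0,0]]' --twist '[[0,0,0],[0,0,0],[0,0,0],[0,0,0],[0,0,0],[0,0,0]]' --fingers 1 --newtons 55

```text
time: 9.35
tool_pos: [0.522, 0.0066, 0.0261]
ee_rot: [2.845, -0.007, -0.184]
wrist_force: [0.5, -0.1, 1.7]
width: 0.0196
```

```bash
cat >> h.py <<'E'
S=.063  # grip distance from rod centre along rod
def rod(cy,cz,th):
    """rod centre box y,z and tilt -> tcp target; tool lean = th-.3"""
    gy=cy+S*np.cos(th); gz=cz+S*np.sin(th)
    return tgt(.0081+.0356*(gy-.07),gy,gz,th-.3)
E
python3 - <<'E'
from h import *
st()
A=(.007,.042,0.);B=(.010,.090,np.radians(20))
f=np.linspace(0,1,13)[1:]
rows([rod(*(np.array(A)*(1-t)+np.array(B)*t)) for t in f])
E
```

```text
t 9.35 box [0.0092 0.0646 0.0261] rpy [ 2.8446 -0.0073 -0.1844] F [ 0.5 -0.1  1.7] w 0.0196 j [-0.04  0.43  1.81 -0.36  0.97  0.36]
{"delta_pos": [[-0.002, 0.001, -0.007], [-0.002, 0.003, -0.018], [-0.002, 0.005, -0.029], [-0.002, 0.007, -0.041], [-0.002, 0.01, -0.052], [-0.002, 0.012, -0.063], [-0.002, 0.014, -0.074], [-0.002, 0.017, -0.086], [-0.002, 0.02, -0.097], [-0.002, 0.023, -0.108], [-0.002, 0.025, -0.119], [-0.002, 0.028, -0.13]], "twist": [[0.004, -0.001, -0.0], [0.009, -0.001, -0.0], [0.013, -0.001, -0.0], [0.018, -0.001, -0.0], [0.023, -0.001, -0.0], [0.027, -0.001, -0.0], [0.032, -0.001, -0.0], [0.037, -0.001, -0.0], [0.041, -0.001, -0.0], [0.046, -0.001, -0.0], [0.05, -0.001, -0.0], [0.055, -0.001, -0.0]]}
```

Rod gripped at 19.6 mm width. Now lift and tilt, half first.

jog_arm --delta_pos '[[0,0.001,-0.008],[0,0.003,-0.019],[0,0.005,-0.03],[0,0.007,-0.041],[0,0.01,-0.052],[0,0.012,-0.063],[0,0.012,-0.063]]' --twist '[[0.004,0,0],[0.009,0,0],[0.013,0,0],[0.018,0,0],[0.023,0,0],[0.027,0,0],[0.027,0,0]]'

```text
time: 9.93
tool_pos: [0.523, 0.0095, 0.0589]
ee_rot: [3.015, -0.009, -0.186]
wrist_force: [0.2, 0.0, -0.1]
width: 0.0193
```

```bash
python3 - <<'E'
from h import *
st()
A=(.0085,.066,np.radians(10));B=(.010,.090,np.radians(20))
f=np.linspace(0,1,7)[1:]
rows([rod(*(np.array(A)*(1-t)+np.array(B)*t)) for t in f])
p,d=r.grab_frame("side"); crop(p,200,100,420,300,3,"s8.png")
E
```

```text
t 9.93 box [0.0097 0.0676 0.0589] rpy [ 3.0152 -0.0088 -0.1855] F [ 0.2  0.  -0.1] w 0.0193 j [-0.13  0.32  1.85 -0.15  0.97  0.14]
{"delta_pos": [[-0.003, -0.001, -0.01], [-0.003, -0.0, -0.022], [-0.003, 0.001, -0.033], [-0.003, 0.002, -0.045], [-0.003, 0.003, -0.056], [-0.003, 0.004, -0.067]], "twist": [[0.005, -0.001, -0.0], [0.009, -0.001, -0.0], [0.014, -0.001, -0.0], [0.019, -0.001, -0.0], [0.023, -0.001, -0.0], [0.028, -0.001, -0.0]]}
```

View pics/s8.png

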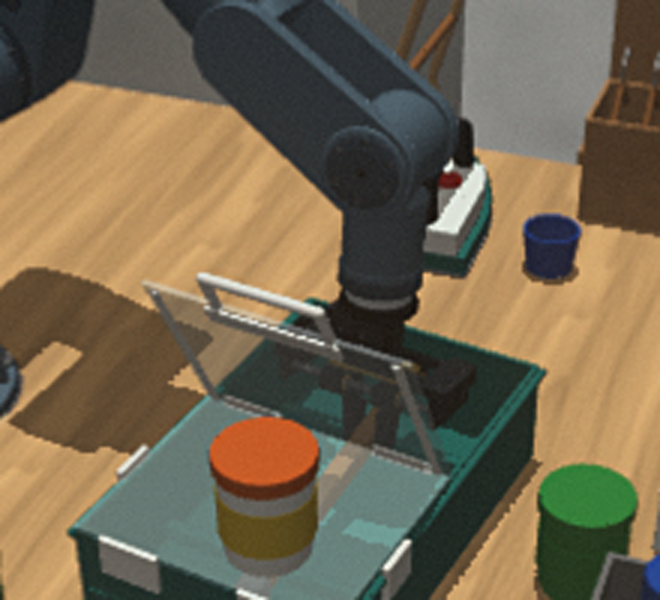

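jog_arm --delta_pos '[[-0.002,-0.001,-0.01],[-0.002,0,-0.022],[-0.002,0.001,-0.033],[-0.002,0.002,-0.045],[-0.002,0.003,-0.056],[-0.002,0.004,-0.067],[-0.002,0.004,-0.067]]' --twist '[[0.005,0,0],[0.009,0,0],[0.014,0,0],[0.019,0,0],[0.023,0,0],[0.028,0,0],[0.028,0,0]]'

```text
time: 10.57
tool_pos: [0.5221, 0.0115, 0.0921]
ee_rot: [-3.093, -0.009, -0.186]
wrist_force: [0.1, 0.4, -0.8]
width: 0.0196
```

```bash
python3 - <<'E'
from h import *
st()
p,d=r.grab_frame("side"); crop(p,200,100,420,300,3,"s9.png");np.save("s9.npy",p)
p,d=r.grab_frame("top"); crop(p,240,165,440,305,4,"t9.png");np.save("t9.npy",p)
th=np.radians(20);u=np.array([np.cos(th),np.sin(th)])
c=np.array([.010,.090])
rows([rod(*(c+u*d),th) for d in np.linspace(0,.2,13)[1:]])
# expected rod end pixels
for s in(-.165,.165):
    y,z=c+u*s; print(s,y,z,proj("top",world([.0056+.0356*y,y,z])),proj("side",world([.0056+.0356*y,y,z])))
E
```

```text
t 10.57 box [0.0085 0.0695 0.0921] rpy [-3.0931 -0.0087 -0.1865] F [ 0.1  0.4 -0.8] w 0.0196 j [-0.24  0.24  1.87  0.06  1.03 -0.08]
{"delta_pos": [[0.0, -0.033, -0.012], [0.0, -0.065, -0.022], [0.0, -0.096, -0.032], [0.0, -0.128, -0.042], [0.001, -0.16, -0.052], [0.001, -0.192, -0.062], [0.001, -0.224, -0.072], [0.001, -0.256, -0.082], [0.001, -0.288, -0.092], [0.001, -0.319, -0.102], [0.001, -0.351, -0.111], [0.001, -0.383, -0.121]], "twist": [[0.0, -0.001, -0.0], [0.0, -0.001, -0.0], [0.0, -0.001, -0.0], [0.0, -0.001, -0.0], [0.0, -0.001, -0.0], [0.0, -0.001, -0.0], [0.0, -0.001, -0.0], [0.0, -0.001, -0.0], [0.0, -0.001, -0.0], [0.0, -0.001, -0.0], [0.0, -0.001, -0.0], [0.0, -0.001, -0.0]]}
-0.165 -0.14504928242967488 0.03356667635126465 [[403.0381 241.0729]] [[281.9562 296.4685]]
0.165 0.1650492824296749 0.14643332364873535 [[300.3317 220.7236]] [[337.9688 206.5823]]
```

View pics/s9.png

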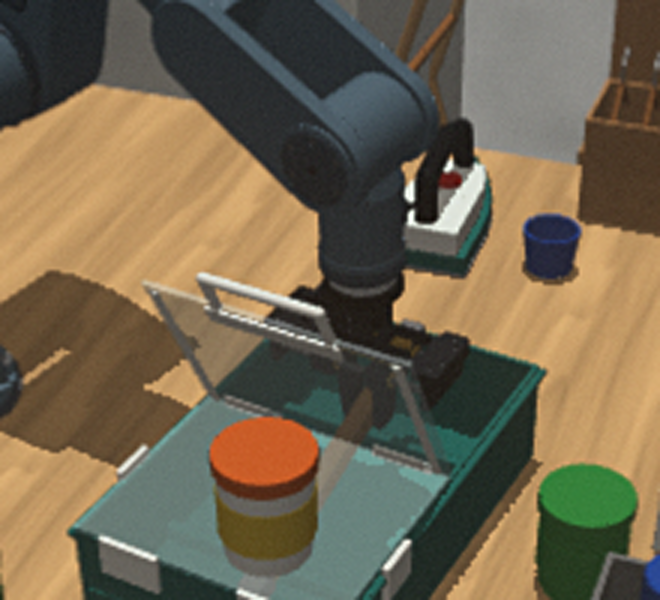

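View pics/t9.png

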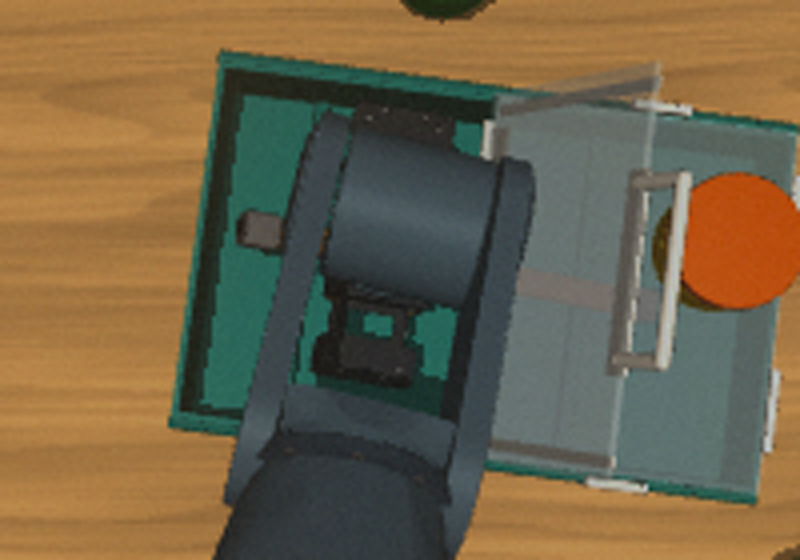

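```bash
python3 - <<'E'
from h import *
for th,c in((0,(.007,.042)),(np.radians(20),(.010,.090))):
    print("th",th)
    for s in(-.165,-.1,-.05,0,.04):
        y,z=np.array(c)+s*np.array([np.cos(th),np.sin(th)]); q=proj("side",world([.0056+.0356*y,y,z]))[0]; print(s,(q-[200,100])*3)
E
```

```text
th 0
-0.165 [237.4357 591.2117]
-0.1 [276.7022 549.0264]
-0.05 [305.3741 518.2168]
0 [332.7999 488.7413]
0.04 [353.8927 466.0687]
th 0.3490658503988659
-0.165 [245.8686 589.4055]
-0.1 [281.5074 532.2166]
-0.05 [308.0375 489.6434]
0 [333.823  448.2644]
0.04 [353.9301 415.9973]
```

```bash
python3 - <<'E'
from h import *
p=np.load("s9.npy");crop(p,270,215,340,300,8,"s9z.png")
E
```

```text
(no output)
```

View pics/s9z.png

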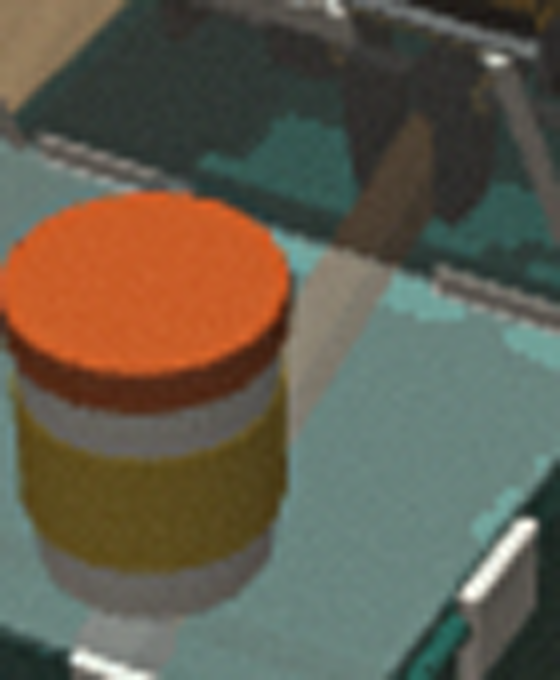

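The enlarged crop shows the rod clearly tilted, with its line slope agreeing with about 20°, and passing below the fixed lid edge. Next I draw it out along its axis.

jog_arm --delta_pos '[[0,-0.02,-0.007],[0,-0.04,-0.014],[0,-0.065,-0.022],[0,-0.09,-0.03],[0,-0.115,-0.038],[0,-0.14,-0.046],[0,-0.165,-0.054],[0,-0.192,-0.062],[0,-0.192,-0.062]]' --twist '[[0,0,0],[0,0,0],[0,0,0],[0,0,0],[0,0,0],[0,0,0],[0,0,0],[0,0,0],[0,0,0]]'

```text
time: 11.42
tool_pos: [0.5397, 0.1073, 0.1282]
ee_rot: [-3.094, -0.01, -0.184]
wrist_force: [0.9, -0.1, -0.9]
width: 0.0192
```

```bash
python3 - <<'E'
from h import *
st()
p,d=r.grab_frame("side"); crop(p,200,100,420,300,3,"s10.png")
p,d=r.grab_frame("top"); crop(p,220,165,420,305,4,"t10.png")
th=np.radians(20);u=np.array([np.cos(th),np.sin(th)])
c=np.array([.010,.090])
rows([rod(*(c+u*d),th) for d in (.1,.15,.2,.22)])
E
```

```text
t 11.42 box [0.0117 0.1668 0.1282] rpy [-3.0936 -0.0097 -0.184 ] F [ 0.9 -0.1 -0.9] w 0.0192 j [-0.05  0.24  1.78  0.05  1.11  0.11]
{"delta_pos": [[0.001, 0.001, 0.0], [0.001, -0.094, -0.029], [0.001, -0.19, -0.059], [0.001, -0.228, -0.071]], "twist": [[0.0, -0.001, 0.0], [0.0, -0.001, 0.0], [0.0, -0.001, 0.0], [0.0, -0.001, 0.0]]}
```

View pics/s10.png

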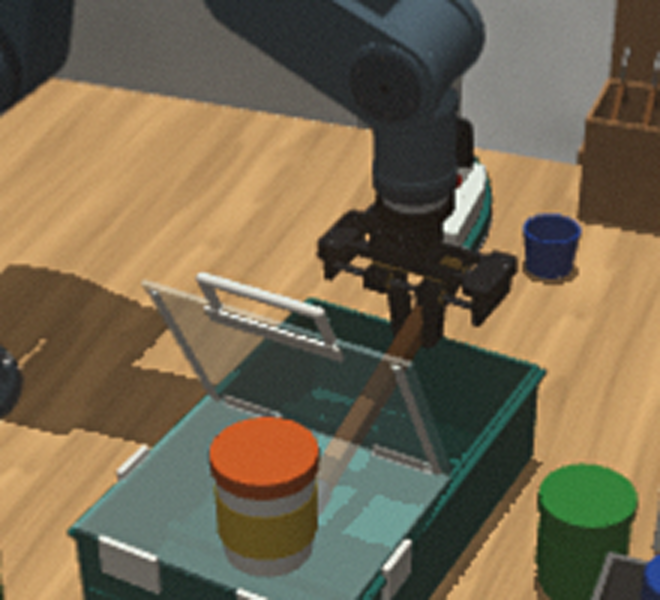

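View pics/t10.png

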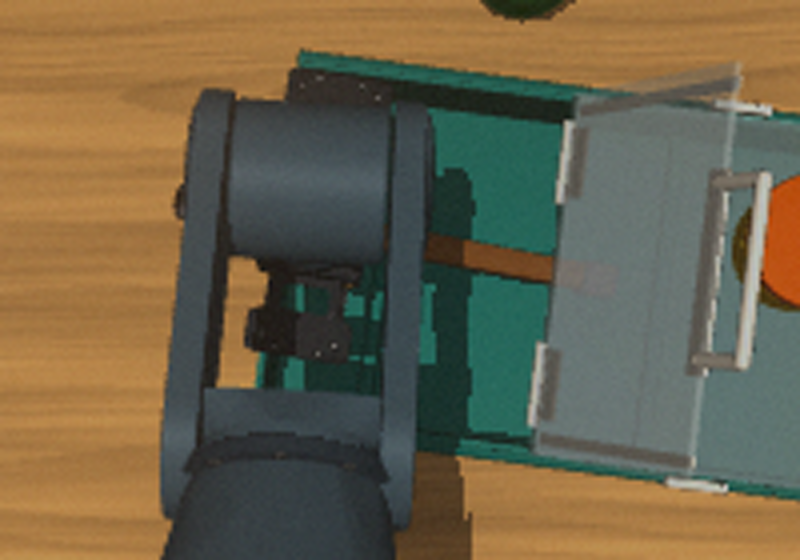

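The rod slides freely and its inner end now shows at about (615,278) in the top crop. Continue.

jog_arm --delta_pos '[[0,-0.025,-0.008],[0,-0.055,-0.017],[0,-0.085,-0.026],[0,-0.115,-0.036],[0,-0.145,-0.046],[0,-0.175,-0.055],[0,-0.205,-0.064],[0,-0.23,-0.072],[0,-0.23,-0.072]]' --twist '[[0,0,0],[0,0,0],[0,0,0],[0,0,0],[0,0,0],[0,0,0],[0,0,0],[0,0,0],[0,0,0]]'

```text
time: 12.27
tool_pos: [0.5601, 0.2188, 0.1695]
ee_rot: [-3.094, -0.01, -0.183]
wrist_force: [0.9, -0.1, -0.2]
width: 0.0198
```

```bash
python3 - <<'E'
from h import *
st()
p,d=r.grab_frame("side"); crop(p,200,80,420,280,3,"s11.png")
th=np.radians(20);u=np.array([np.cos(th),np.sin(th)])
c=np.array([.010,.090])+u*.22
print(c)
A=np.r_[c,th];B=np.array([c[0]+.005,.30,0])
rows([rod(*(A*(1-t)+B*t)) for t in np.linspace(0,1,13)[1:]])
E
```

```text
t 12.27 box [0.0153 0.28   0.1695] rpy [-3.0935 -0.0098 -0.1833] F [ 0.9 -0.1 -0.2] w 0.0198 j [0.15 0.28 1.63 0.05 1.2  0.32]
[0.2167 0.1652]
{"delta_pos": [[0.001, 0.002, -0.017], [0.001, 0.0, -0.036], [0.002, -0.001, -0.055], [0.002, -0.003, -0.074], [0.002, -0.004, -0.093], [0.002, -0.005, -0.112], [0.002, -0.007, -0.131], [0.002, -0.008, -0.15], [0.003, -0.009, -0.169], [0.003, -0.01, -0.188], [0.003, -0.011, -0.207], [0.003, -0.011, -0.226]], "twist": [[-0.004, -0.001, 0.0], [-0.009, -0.001, 0.0], [-0.014, -0.001, 0.0], [-0.018, -0.001, 0.0], [-0.023, -0.001, 0.0], [-0.027, -0.001, 0.0], [-0.032, -0.001, 0.0], [-0.037, -0.001, 0.0], [-0.041, -0.001, 0.0], [-0.046, -0.001, 0.0], [-0.051, -0.001, 0.0], [-0.055, -0.001, 0.0]]}
```

View pics/s11.png

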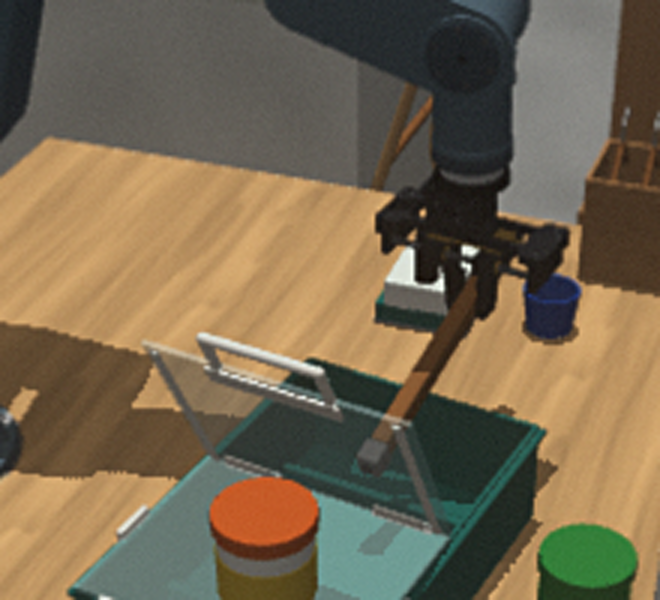

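The inner end (crop (372,452)) is out from under the fixed half. Now lift and level.

jog_arm --delta_pos '[[0,0.002,-0.017],[0,0,-0.036],[0,-0.001,-0.055],[0,-0.003,-0.074],[0,-0.004,-0.093],[0,-0.005,-0.112],[0,-0.007,-0.131],[0,-0.008,-0.15],[0,-0.009,-0.169],[0,-0.01,-0.188],[0,-0.011,-0.207],[0,-0.011,-0.226]]' --twist '[[-0.004,0,0],[-0.009,0,0],[-0.014,0,0],[-0.018,0,0],[-0.023,0,0],[-0.027,0,0],[-0.032,0,0],[-0.037,0,0],[-0.041,0,0],[-0.046,0,0],[-0.051,0,0],[-0.055,0,0]]'

```text
time: 13.32
tool_pos: [0.5584, 0.2171, 0.2817]
ee_rot: [2.841, -0.008, -0.184]
wrist_force: [0.3, 0.6, -0.9]
width: 0.0199
```

jog_arm --delta_pos '[[0,0,0],[0,0,0]]' --twist '[[0,0,0],[0,0,0]]'

```text
time: 13.48
tool_pos: [0.5585, 0.2166, 0.2812]
ee_rot: [2.841, -0.007, -0.185]
wrist_force: [0.4, 0.2, -1.8]
width: 0.0196
```

```bash
python3 - <<'E'
from h import *
st()
for n in("side","top"):
    p,d=r.grab_frame(n); np.save(n+"12c.npy",p);np.save(n+"12d.npy",d)
    crop(p,*((200,80,420,280,3) if n=="side" else (190,145,410,315,3)),n+"12.png")
E
```

```text
t 13.48 box [0.0141 0.2777 0.2812] rpy [ 2.841  -0.0075 -0.1846] F [ 0.4  0.2 -1.8] w 0.0196 j [ 0.31  0.33  1.37 -0.27  1.58  0.51]
```

View pics/side12.png

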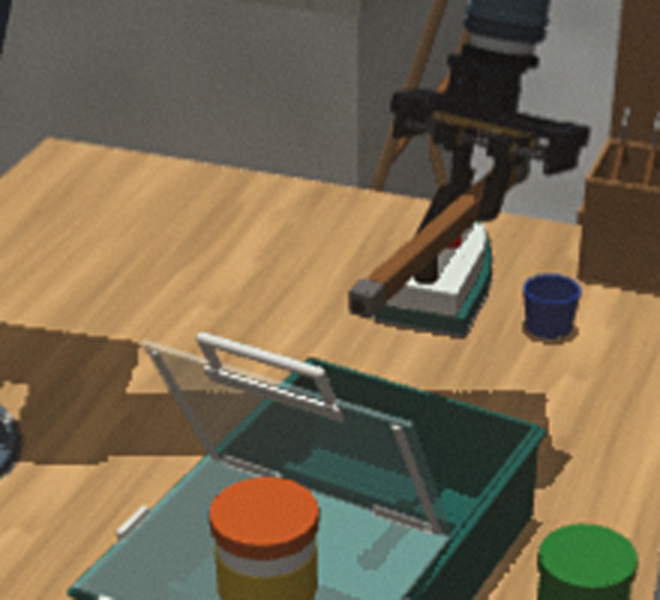

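View pics/top12.png

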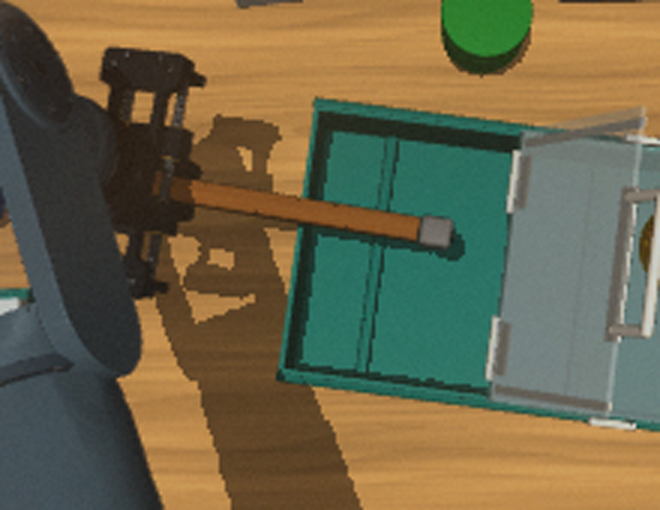

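The rod is out and looks level, with its inner socket at (435,231) in the top crop. I'll measure the level from depth along the bar.

```bash
python3 - <<'E'
from h import *
p=np.load("top12c.npy");d=np.load("top12d.npy")
# bar from crop (205,193) to (415,228) centre line, socket (435,231)
A=full([(205,193)],190,145,3)[0];B=full([(418,230)],190,145,3)[0]
Q=[]
for t in np.linspace(0,1,30):
    u,v=np.round(A*(1-t)+B*t).astype(int)
    w=d[v-1:v+2,u];w=w[w>0]
    Q.append(box(pts("top",[(u,v)],[np.median(w)]))[0])
Q=np.array(Q);print(Q[::4]);z=Q[:,2];k=np.abs(z-np.median(z))<.06
c=np.polyfit(Q[k,1],z[k],1);print("slope deg",np.degrees(np.arctan(c[0])),k.sum(),"at inner",np.polyval(c,.06),"sd",np.std(z[k]-np.polyval(c,Q[k,1])))
# triangulate inner end face middle: top crop (453,233), side crop (360,300)
o1,d1=ray("top",full([(453,233)],190,145,3));o2,d2=ray("side",full([(360,300)],200,80,3))
s=np.linalg.lstsq(np.c_[d1[0],-d2[0]],o2-o1,rcond=None)[0];print(box(o1+s[0]*d1[0]),box(o2+s[1]*d2[0]))
print("expected grip z", r.state()["tool_pos"]-.019*Ro.from_euler('xyz',r.state()["ee_rot"]).as_matrix()[:,2])
E
```

```text
[[0.0123 0.2592 0.306 ]
 [0.0104 0.2339 0.3081]
 [0.0113 0.2097 0.3064]
 [0.0093 0.1873 0.3058]
 [0.0073 0.1621 0.3088]
 [0.0056 0.1374 0.309 ]
 [0.0066 0.113  0.3067]
 [0.0048 0.0882 0.3077]]
slope deg 0.11182395068345154 30 at inner 0.30708729184890127 sd 0.001383147866667686
[[0.0069 0.0547 0.2975]] [[0.0088 0.0559 0.2977]]
expected grip z [0.5591 0.222  0.2988]
```

The rod is level to 0.1° and its underside is about 165 mm above the rim. A final check that nothing else moved:

```bash
python3 - <<'E'
from h import *
st()
a=np.load("side0c.npy").astype(int);b=np.load("side12c.npy").astype(int)
m=cv2.medianBlur((np.abs(a-b).max(2)>40).astype(np.uint8)*255,5)
im=b.astype(np.uint8).copy();im[m>0]=[255,0,255];cv2.imwrite("pics/diff.png",im[:,:,::-1])
for n in("side","top"):
    c=[]
    for f in("0c","12c"):
        h=cv2.cvtColor(np.load(n+f+".npy"),cv2.COLOR_RGB2HSV);M=(h[...,0]<11)&(h[...,1]>190)&(h[...,2]>120)
        M[:, :260]=0; M[:,440:]=0; M[:180]=0; M[310:]=0
        if n=="side": M[:, 312:]=0
        v,u=np.nonzero(M);c.append((len(u),u.mean(),v.mean()))
    print(n,c)
E
```

```text
t 13.58 box [0.0137 0.2774 0.2806] rpy [ 2.8407 -0.0064 -0.185 ] F [ 0.3 -0.3 -1. ] w 0.0196 j [ 0.31  0.33  1.37 -0.27  1.58  0.51]
side [(627, np.float64(287.53588516746413), np.float64(250.31578947368422)), (633, np.float64(287.5339652448657), np.float64(250.26382306477092))]
top [(75, np.float64(422.2266666666667), np.float64(224.78666666666666)), (13, np.float64(420.46153846153845), np.float64(230.84615384615384))]
```

View pics/diff.png

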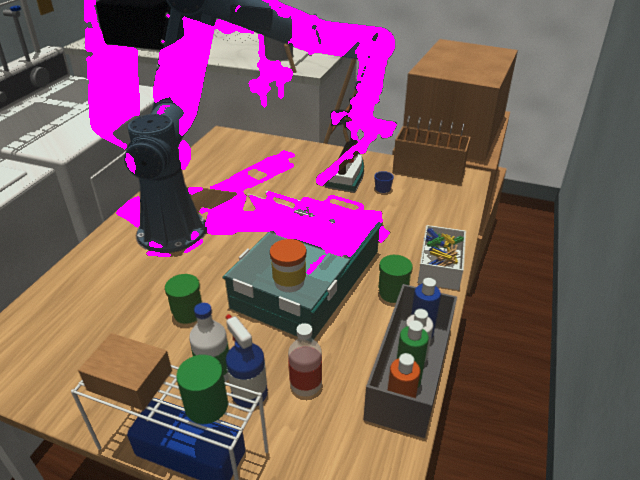

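The only differences are the arm, its shadow, the lid and the rod. The tub's centroid is unchanged within 0.1 px in the side view.

```bash
python3 - <<'E'
from h import *
print(np.abs(r.state()["qvel"]).max()); print(r.job_done())
E
```

```text
0.0037401667849287835
the job is handed in; nothing more can be done
None
```

The rod is out of the box, held level and still in the gripper, and the job was handed in at about 13.6 s of the 64 s allowed.

**What I did:** I gripped the bar handle, swung the half-lid to about 2.0 rad and released it, and it stayed leaning back. I then gripped the rod about 63 mm from its centre at 55 N, tilted it about 20°, drew it out along its axis, and lifted and levelled it.

**Last checks:**
- **Rod height and level:** The slope along the bar was 0.1°. Its underside is about 0.28 m above the table, roughly 165 mm over the rim.
- **Clearance:** The inner end is about 55 mm past the hinge line, clear of the open lid. I could not see the outer end behind the arm in the last pictures.
- **Grip and stillness:** The grip held at 19.6 mm and joint speeds were below 0.004 rad/s.
- **Forces:** The highest wrist force in the readings was about 14 N.
- **Other things:** Before-and-after side views differ only in the arm, its shadow, the lid and the rod. The tub moved less than 0.1 px there.

**Readings that disagreed:**
- **Bar width:** The gripper read about 6.5 mm on the 10 mm handle bar, but the lid followed normally.
- **Lid angle:** I did not measure the lid's final angle precisely. The 2.0 rad figure comes from where the gripper left the handle; a rough fit of the handle from the side view did not pin it down.
- **Top-view tub check:** The colour comparison from the top camera was unusable because the tub's colours read too few pixels, so the tub check rests on the side view.

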